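# Lay the trolley handle down in its drilling jig

### The arm

A 6-joint arm with a two-finger parallel gripper is mounted at the origin on the work surface. World frame = base frame: x ahead of the robot, y to its left, z up, the work surface at z = 0. Lengths are in m, angles in degrees, forces in N, time in s.
With the tool pointing down it reaches from about 0.35 to 0.725 m from the base axis. Payload 6 kg.
Tool frame: the origin (TCP) lies between the finger pads; the fingertips stand 25 mm ahead of it and the grasp point (between the pads) lies 6 mm ahead of it; z points along the fingers, y is the line along which they close (so a half turn about z gives the same grasp; the last joint's range is limited). The gripper opens to 85 mm and grips with 20 to 120 N. Pads are 22 mm wide; open, the fingers measure 114 mm over their backs; the gripper's body (76 mm by 85 mm) begins 54 mm behind the grasp point. The pads swing forward as they close: fully open they stand 13 mm farther back than shut.
Start: joints at [-57.943, 2.303, 4.859, 0, -92.561, -19.12], TCP at [0.134, -0.585, 0.256] pointing down, gripper open.
Joint ranges: [-146.85, 146.85], [-73.84, 115.35], [-62.03, 85.46], [-188.31, 113.3], [-161.28, -10.13], [-171.36, 171.36]. Speed limits (degrees/s): [147.25, 147.25, 172.46, 180, 180, 180].

### API

Orientations are given as a 3x3 rotation matrix whose columns are the frame's x, y, z axes.
In Python, from rig import get_state, grab_frame, job_done gives the robot as it stands.
- The arm moves only by the tool carry_out, never from a script. Its argument "steps" is one flat list of numbers, 5 for each row, row after row: the shift along the tool's x, y, z in mm, then the turn about the tool's z in rad, then the gripper's target within -1 to 1 (shut at 1, half-way at 0, fully open at -1). In form: [tx, ty, tz, roll, grip, tx, ty, tz, roll, grip, ...]. A call has 1 to 5 rows; each row shifts and turns the commanded pose from where the row before left it, along the tool's axes as they then stand; what a row does not reach is not made up. A row lasts 1/10 s, in which the tool goes at most 50 mm and 8.59 degrees, less where a joint would pass 70% of its speed; a pose out of reach is approached as far as the arm can. A call with a gripper value outside its range is refused whole. The fingers move at their own pace and stop on an object; "grip_force" is the grip in N (left out, the last holds). Time passes only in rows, so rows that do not move let the fingers close. It gives the time, the measured TCP pose, the force, the opening and the grip force at its end, in the units of the state.
- get_state(): the state, without advancing time (a new reading comes with each control period).
- grab_frame(name): name is "scene" or "top"; returns a dict with "pixels" (384x512x3 uint8, red, green, blue), "camera_matrix" (3x3 intrinsics, pixels), "xyz" and "orientation" of the camera in the world. Camera axes: x right, y down, z forward; pixel columns grow to the right and rows downward; lengths in m; the calibration is good to about 2 mm. A picture is of the moment at which its call begins. There is no depth.
- job_done(): hands the job in; it is judged then, once.
The state is a dict: "clock": time; "joint_positions": joint angles; "dq": joint speeds; "joint_torque": joint torques, N m; "position": TCP position; "tcp_rot": TCP orientation; "force": force on the tool from outside, world axes, zero at the start; "wrist_torque": the same for the moment, N m; "width": finger opening in m; "finger_force": force on a finger pad.
Only numpy, scipy, OpenCV 4.12 (cv2) and the standard library are available. Lean on these libraries where they do the work, as an engineer would, in place of code of your own. Each camera call takes 0.05 s, during which the arm holds its last target. There are 200 camera calls.

### The job

A tall U-shaped trolley push-handle stands on its foot plate on the jig board. Without lifting or clamping it, push it over across the steel stop strip and ease it down with the fingers so that it settles gently on its side on the rubber-faced rest, with its foot plate pushed flush against the stop strip. Leave it lying there by itself and leave everything else on the bench alone.

Things in the scene. Friction and masses are not known exactly. Their poses are not given: they have to be found in the camera images.
- frame: Push-handle: upside-down U of 16 mm steel tube on a foot plate 60 (x) x 130 (y) x 8 mm; 220 mm tall, legs at y = -50 and 50 mm. Loose, 0.45 to 0.75 kg, centre of mass 69 mm up: balances on its foot edge at about 23 deg of lean. Origin: centre of the foot's underside; z to the bar, y along the bar, x = direction to tip. Starts upright on the board, foot 15 to 35 mm short of the stop, up to 0.12 rad askew.
- frame_bar (a point): Centre of the handle's top bar (16 mm in diameter, straight for 64 mm along the frame's y), 212 mm along the frame's z from its origin.
- frame_plate (a point): Centre of the foot plate's upper face, 8 mm along the frame's z from its origin, same axes. When done, this face bears on the stop strip: the point is then at x = 0 in the jig's frame, 42 mm above the table.
- jig: Fixed plywood board, top face 12 mm above the table, x = -130 to 250 mm, y = -150 to 150 mm. Origin on its underside, below the middle of the stop's bearing face; x = direction of tipping, z up. Steel stop strip across it: x = 0 (face that the foot plate must bear on) to 12 mm, y = -85 to 85 mm, its top 24 mm above the table.
- rest: Fixed timber strip with rubber facing on the board, 25 (x) x 160 (y) x 22 mm high, top 34 mm above the table. Origin: centre of its underside, at x = 97.5 mm of the jig. The laid handle's legs rest level across it, tube centres 42 mm above the table, its foot plate standing on edge on the board.
- caster_a: Bystander on the jig board, beside the handle: swivel-less steel caster with its 60 x 60 mm plate down and its 50 mm grey wheel up, 73 mm high. Origin: centre of the underside. Not to be moved.
- wrench: Bystander lying on the jig board, on the other side of the handle: flat steel wrench about 180 mm long, along its x. Origin: centre of the underside. Not to be moved.
- caster_b: Bystander: a second caster like the first, on the table. Origin: centre of the underside.
- spray: Bystander: upright aluminium can, 52 mm in diameter, 150 mm high. Origin: centre of the underside.
- panel: Bystander: plywood shelf sample with six holes, 140 x 200 x 12 mm, flat on the table. Origin: centre of the underside.
- bolts: Bystander: grey open box 120 x 90 x 50 mm. Origin: centre of the underside.
- tube: Bystander: upright square steel tube, 30 x 30 x 120 mm. Origin: centre of the underside.
Mind the look-alikes: they are no part of the job. What is shaped like the frame but yellow is not meant.

How it is judged:
By the outcome, as a careful person would: the job done as asked, in the order asked, and still so for the second after the job is handed in, with the robot touching nothing.
It also fails if it takes over 64 s, if anything falls off the work surface, if the arm or the gripper's body presses on something with over 40 N, if the wrist force passes 120 N, or if a joint passes its speed limit or range.

## Working session

There is one attempt and no reset: what is moved stays moved. The work goes in short steps, Python scripts to look and compute and a tool call to move; the robot and the scene stay as the last step left them, time stands still between calls to the robot, and variables do not carry over. Pictures are saved under pics/ and viewed, at most 10 in all, crops included, and the job is handed in when it is done.

Besides the shell and the picture viewer there is one more tool, called after ">>>" as name(argument=value, ...), one argument or row to a line, values as JSON. carry_out: Moves the arm, as the interface text tells. Its arguments: {"type":"object","properties":{"steps":{"type":"array","items":{"type":"number"}},"grip_force":{"type":"number"}},"required":["steps"]}

```bash
ls; mkdir -p pics
python3 - <<'E'
from rig import get_state, grab_frame
import cv2,numpy as np
s=get_state();print(s)
for n in("scene","top"):
    f=grab_frame(n);cv2.imwrite(f"pics/{n}0.png",f["pixels"][:,:,::-1]);np.savez(f"{n}0.npz",**f);print(n,f["camera_matrix"],f["xyz"],f["orientation"])
E
```

```text
pics
{'clock': 0.0, 'joint_positions': array([-5.79442426e+01,  2.33819690e+00,  4.80227956e+00, -2.69545109e-02,
       -9.25605609e+01, -1.91194232e+01]), 'dq': array([-0.05943813, -0.03424603, -0.02449259,  0.04011234, -0.00047231,
        0.01829098]), 'joint_torque': array([ 6.50822967e-04, -3.68205750e+01,  3.47406900e+01,  6.93224117e+00,
       -5.51375124e-03,  1.49888336e-06]), 'position': array([ 0.13434362, -0.58447969,  0.25528158]), 'tcp_rot': array([[-9.74614781e-01, -2.23887883e-01, -4.95383585e-04],
       [-2.23888405e-01,  9.74613344e-01,  1.67656759e-03],
       [ 1.07444285e-04,  1.74491819e-03, -9.99998472e-01]]), 'force': array([-0.20306808, -0.36768054, -0.04184767]), 'wrist_torque': array([ 0.05102048, -0.04285051,  0.02248454]), 'finger_force': 0.0, 'width': 0.08548370579787426}
scene [[404.30350012   0.         257.14402838]
 [  0.         404.30350012 192.30898094]
 [  0.           0.           1.        ]] [ 0.89000187 -0.6334196   1.10426909] [[ 0.84648535  0.43053254 -0.31321604]
 [ 0.53229864 -0.67222075  0.51456528]
 [ 0.01098678 -0.60229644 -0.7981969 ]]
top [[462.30777806   0.         259.15531514]
 [  0.         462.30777806 200.10409171]
 [  0.           0.           1.        ]] [ 0.29765837 -0.00532486  1.50662978] [[ 0.01709554 -0.98698767  0.15988457]
 [-0.9997913  -0.01866327 -0.00830875]
 [ 0.01118461 -0.15970916 -0.98710075]]
```

View pics/scene0.png

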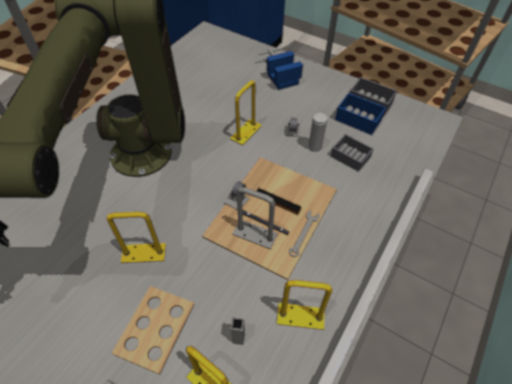

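View pics/top0.png

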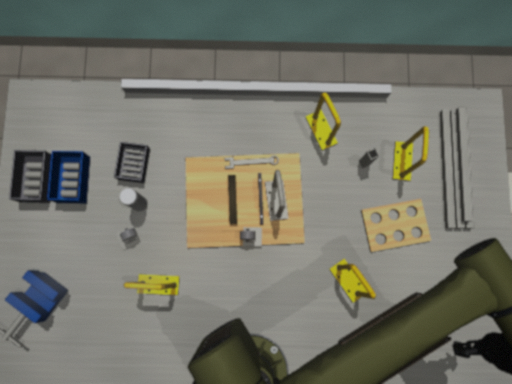

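The scene view shows the grey handle at about (255,215) on the board. In the top view the foot is at about (279,195), the stop at col 262, the rest at col 233, the caster at (249,237) and the wrench at (250,161). So tipping goes image-left, which is world +y.

```bash
cat > h.py <<'E'
import numpy as np,cv2
def load(n): return dict(np.load(n))
def ray(f,u,v,z):
    d=f["orientation"]@np.linalg.solve(f["camera_matrix"],[u,v,1.]);p=f["xyz"];return p+d*(z-p[2])/d[2]
def proj(f,P):
    c=f["orientation"].T@(np.asarray(P)-f["xyz"]);q=f["camera_matrix"]@c;return q[:2]/q[2]
def two(f,a,g,b):
    A=[];B=[]
    for h,(u,v) in((f,a),(g,b)):
        d=h["orientation"]@np.linalg.solve(h["camera_matrix"],[u,v,1.]);d/=np.linalg.norm(d);M=np.eye(3)-np.outer(d,d);A.append(M);B.append(M@h["xyz"])
    return np.linalg.lstsq(np.vstack(A),np.hstack(B),rcond=None)[0]
E
python3 - <<'E'
from h import *
f=load("top0.npz");im=f["pixels"]
hsv=cv2.cvtColor(im,cv2.COLOR_RGB2HSV)
roi=np.zeros(im.shape[:2],np.uint8);roi[145:255,175:312]=1
m=((hsv[...,1]>70)&(hsv[...,0]<25)).astype(np.uint8)*roi
c=max(cv2.findContours(m,0,2)[0],key=cv2.contourArea);r=cv2.minAreaRect(cv2.convexHull(c))
b=cv2.boxPoints(r);print(b);W=np.array([ray(f,*p,0.012) for p in b]);print(W.round(4),W.mean(0))
dk=((im.max(2)<60)).astype(np.uint8)*roi
n,l,st,ce=cv2.connectedComponentsWithStats(dk)
for i in range(1,n):
    if st[i,4]>30:print(st[i],ce[i])
z=cv2.resize(im[140:260,180:310],None,fx=5,fy=5,interpolation=cv2.INTER_CUBIC);cv2.imwrite("pics/c1.png",z[:,:,::-1])
g=load("scene0.npz")["pixels"];z=cv2.resize(g[150:280,195:345],None,fx=4.5,fy=4.5,interpolation=cv2.INTER_CUBIC);cv2.imwrite("pics/c2.png",z[:,:,::-1])
E
```

```text
[[183.70822 157.12192]
 [300.28906 152.80411]
 [303.6466  243.45752]
 [187.06577 247.77533]]
[[ 0.6795  0.2349  0.012 ]
 [ 0.7021 -0.1523  0.012 ]
 [ 0.4006 -0.164   0.012 ]
 [ 0.3801  0.2112  0.012 ]] [0.54057491 0.03247296 0.012     ]
[229 176   5  15  55] [231.32727273 181.92727273]
[231 208   5  15  62] [232.74193548 215.69354839]
```

View pics/c1.png

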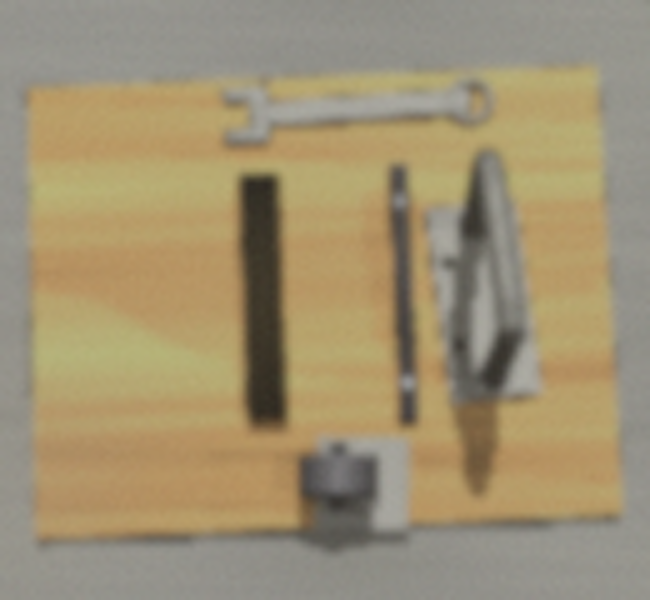

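View pics/c2.png

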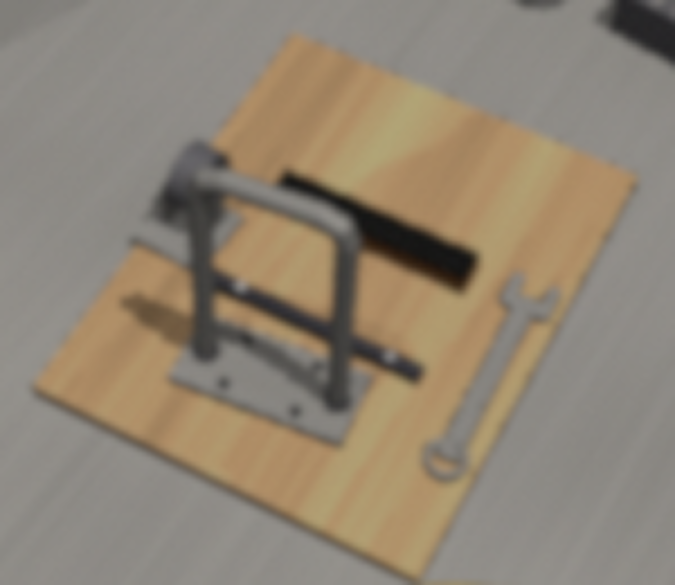

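The crops give clear corners. In c1 the stop's face runs (405,165)–(417,424), the foot corners are (428,210), (453,400) and (540,392), and the bar runs (487,155)–(513,328). In c2 the bar runs (200,178)–(345,225).

Run:
```python
from h import *
f=load("top0.npz");g=load("scene0.npz")
T=lambda u,v:((u-2)/5+180,(v-2)/5+140)
S=lambda u,v:((u-1.75)/4.5+195,(v-1.75)/4.5+150)
B=np.array([ray(f,*T(*p),.012) for p in[(28,88),(602,66),(622,517),(40,540)]]);print("board",B.round(4))
B2=np.array([ray(g,*S(*p),.012) for p in[(638,180),(420,580),(35,388),(295,35)]]);print("board scene",B2.round(4))
def fit(B):
    J=np.array([[.25,-.15],[-.13,-.15],[-.13,.15],[.25,.15]])  # TL: +x jig, far
    jc=J-J.mean(0);bc=B[:,:2]-B[:,:2].mean(0)
    U,s,V=np.linalg.svd(jc.T@bc);R=(U@V).T
    o=B[:,:2].mean(0)-R@J.mean(0);print("jig o",o,"xdir",R[:,0],"det",np.linalg.det(R),"res",(bc-jc@R.T).round(4).tolist());return o,R
fit(B);o,R=fit(B2)
o,R=fit((B+B2)/2)
jj=lambda P:(R.T@(P[:2]-o)).round(4)
for p in[(405,165),(417,424)]:print("stop",jj(ray(f,*T(*p),.024)))
for p in[(240,176),(277,176),(286,425),(250,427)]:print("rest",jj(ray(f,*T(*p),.034)))
for p in[(428,210),(453,400),(540,392)]:print("foot",jj(ray(f,*T(*p),.020)))
for p in[(170,377),(340,442),(372,375)]:print("foot s",jj(ray(g,*S(*p),.020)))
for p in[(487,155),(513,328)]:q=ray(f,*T(*p),.224);print("bar",q,jj(q))
for p in[(200,178),(345,225)]:q=ray(g,*S(*p),.224);print("bar s",q,jj(q))
```

```text
board [[ 0.6793  0.23    0.012 ]
 [ 0.7021 -0.1513  0.012 ]
 [ 0.4021 -0.1651  0.012 ]
 [ 0.3807  0.2096  0.012 ]]
board scene [[ 0.6829  0.2263  0.012 ]
 [ 0.7048 -0.1475  0.012 ]
 [ 0.408  -0.1658  0.012 ]
 [ 0.3863  0.2107  0.012 ]]
jig o [ 0.54452598 -0.02913144] xdir [-0.05787439  0.99832387] det 1.0000000000000007 res [[-0.0005, 0.0009], [0.0003, -0.0011], [-0.0002, 0.0024], [0.0004, -0.0022]]
jig o [ 0.5489568  -0.02898821] xdir [-0.05761472  0.99833889] det 0.9999999999999997 res [[-0.0014, -0.003], [-0.0014, 0.0026], [0.0013, 0.0016], [0.0015, -0.0012]]
jig o [ 0.54674142 -0.02905982] xdir [-0.05774507  0.99833136] det 1.0000000000000007 res [[-0.0009, -0.001], [-0.0006, 0.0007], [0.0006, 0.002], [0.0009, -0.0017]]
stop [ 0.0033 -0.0829]
stop [0.0026 0.088 ]
rest [ 0.1111 -0.0774]
rest [ 0.0871 -0.0765]
rest [0.0866 0.0864]
rest [0.1096 0.0868]
foot [-0.0106 -0.053 ]
foot [-0.0214  0.0729]
foot [-0.078   0.0699]
foot s [-0.0791  0.0665]
foot s [-0.0669 -0.0602]
foot s [-0.0093 -0.055 ]
bar [ 0.59127556 -0.06536463  0.224     ] [-0.0388 -0.0424]
bar [ 0.49214472 -0.08105351  0.224     ] [-0.0488  0.0575]
bar s [ 0.49706199 -0.08356143  0.224     ] [-0.0515  0.0527]
bar s [ 0.58973767 -0.06626988  0.224     ] [-0.0396 -0.0408]
```

Estimates: bar centre at about (0.5425, -0.074, 0.224), frame x about (-0.155, 0.988), tipping towards world +y. I'll go above the bar with the fingers straddling it along the tipping direction.

>>> carry_out(
  steps=[0, 0, -25, 0.035, -1, 0, 0, -25, 0.035, -1, -32, 29.4, 0, 0, -1, -32, 29.4, 0, 0, -1, -32, 29.4, 0, 0, -1],
  grip_force=20,
)

```text
clock: 0.6
position: [0.216, -0.4815, 0.3056]
tcp_rot: [[-0.988, -0.154, -0.0], [-0.154, 0.988, 0.001], [0.0, 0.001, -1.0]]
force: [1.0, 0.1, -0.1]
width: 0.0851
finger_force: 0.0
```

>>> carry_out(
  steps=[-32, 29.4, 0, 0, -1, -32, 29.4, 0, 0, -1, -32, 29.4, 0, 0, -1, -32, 29.4, 0, 0, -1, -32, 29.4, 0, 0, -1],
)

```text
clock: 1.1
position: [0.3514, -0.311, 0.3061]
tcp_rot: [[-0.988, -0.155, -0.0], [-0.155, 0.988, 0.0], [-0.0, 0.0, -1.0]]
force: [0.9, -1.2, -0.0]
width: 0.0852
finger_force: 0.0
```

>>> carry_out(
  steps=[-32, 29.4, 0, 0, -1, -32, 29.4, 0, 0, -1, -32, 29.4, 0, 0, -1, -32, 29.4, 0, 0, -1, -32, 29.4, 0, 0, -1],
)

```text
clock: 1.6
position: [0.4867, -0.1409, 0.3061]
tcp_rot: [[-0.988, -0.156, -0.0], [-0.156, 0.988, 0.0], [0.0, 0.0, -1.0]]
force: [0.4, -0.8, -0.1]
width: 0.0854
finger_force: 0.0
```

>>> carry_out(
  steps=[-32, 29.4, 0, 0, -1, -32, 29.4, 0, 0, -1, 0, 0, 0, 0, -1, 0, 0, 0, 0, -1, 0, 0, 0, 0, -1],
)

```text
clock: 2.1
position: [0.5398, -0.0751, 0.3063]
tcp_rot: [[-0.988, -0.155, -0.0], [-0.155, 0.988, -0.0], [0.0, -0.0, -1.0]]
force: [-0.1, 0.6, 0.5]
width: 0.0853
finger_force: 0.0
```

Run:
```python
from rig import get_state, grab_frame
import cv2,numpy as np
s=get_state();print(s["position"],s["tcp_rot"],s["force"],s["clock"])
a=[]
for n,b in(("scene",(140,290,180,330)),("top",(140,260,180,310))):
    f=grab_frame(n);np.savez(f"{n}1.npz",**f);z=f["pixels"][b[0]:b[1],b[2]:b[3],::-1];a.append(cv2.resize(z,(400,400),interpolation=3))
cv2.imwrite("pics/d1.png",np.hstack(a))
```

```text
[ 0.5398174  -0.07508094  0.30631308] [[-9.87944505e-01 -1.54808370e-01 -1.53678289e-04]
 [-1.54808352e-01  9.87944512e-01 -1.22561968e-04]
 [ 1.70799241e-04 -9.72937402e-05 -9.99999981e-01]] [-0.07633383  0.61619755  0.4791711 ] 2.1
```

View pics/d1.png

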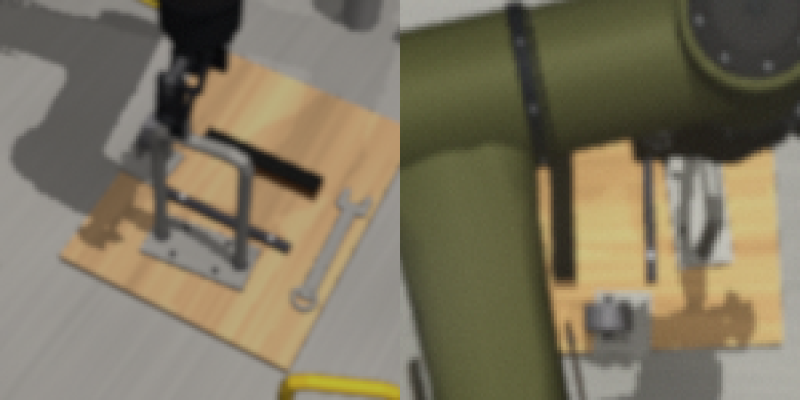

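The fingers are above the bar and straddle it; in the left half the gripper is at (185,90) and the bar at (200,145). I'll go down and narrow the gap without touching.

>>> carry_out(
  steps=[-3, 1, 25, 0, -1, 0, 0, 25, 0, -1, 0, 0, 20, 0, -1, 0, 0, 6, 0, -1, 0, 0, 0, 0, 0],
)

```text
clock: 2.7
position: [0.5424, -0.0738, 0.2301]
tcp_rot: [[-0.988, -0.154, -0.001], [-0.154, 0.988, -0.0], [0.001, -0.0, -1.0]]
force: [1.2, 0.0, 0.4]
width: 0.073
finger_force: 0.0
```

>>> carry_out(
  steps=[0, 0, 0, 0, 0, 0, 0, 0, 0, 0, 0, 0, 0, 0, 0.25, 0, 0, 0, 0, 0.25, 0, 0, 0, 0, 0.25],
)

```text
clock: 3.2
position: [0.543, -0.0731, 0.2305]
tcp_rot: [[-0.988, -0.155, 0.0], [-0.155, 0.988, 0.0], [-0.0, 0.0, -1.0]]
force: [0.5, 0.1, -0.3]
width: 0.0319
finger_force: 0.0
```

>>> carry_out(
  steps=[0, 2, 0, 0, 0.4, 0, 4, 0, 0, 0.42, 0, 6, 0, 0, 0.42, 0, 8, 0, 0, 0.42, 0, 8, 0, 0, 0.42],
)

```text
clock: 3.7
position: [0.5384, -0.0448, 0.2304]
tcp_rot: [[-0.988, -0.155, 0.0], [-0.155, 0.988, 0.0], [-0.0, 0.0, -1.0]]
force: [-0.3, -0.5, 0.2]
width: 0.0246
finger_force: 0.3
```

Run:
```python
from rig import get_state, grab_frame
import cv2,numpy as np
s=get_state();print(s["position"],s["force"],s["width"])
f=grab_frame("scene");z=f["pixels"][140:290,180:380,::-1]
cv2.imwrite("pics/d2.png",cv2.resize(z,(800,600),interpolation=3))
```

```text
[ 0.53844515 -0.04476174  0.23037484] [-0.30979548 -0.53779445  0.20489673] 0.02464748721030648
```

View pics/d2.png

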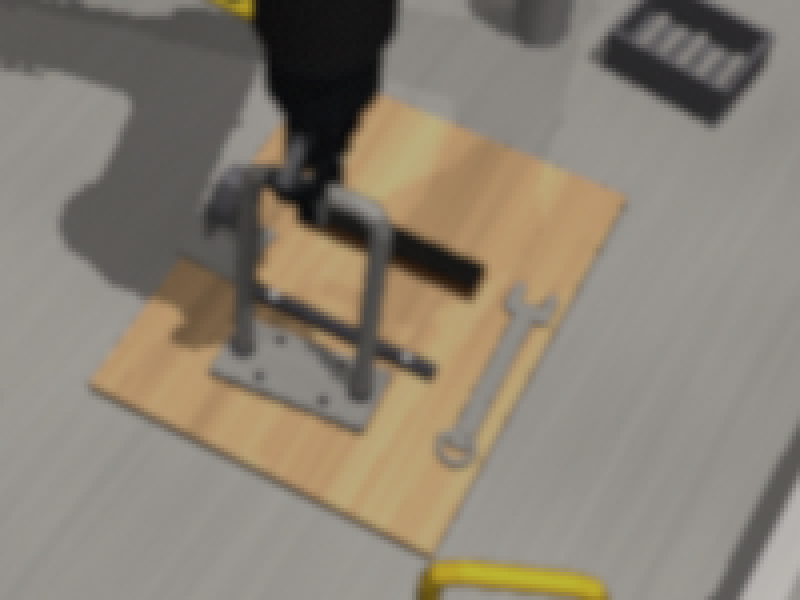

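The bar is between the fingers and still nearly upright. The plate's corners are now at about (210,373), (365,432) and (388,378) in this crop, so I'll check whether it slid.

Run:
```python
from h import *
g=load("scene0.npz");xd=np.array([-.0577,.9983]);o=np.array([.5467,-.029])
R=np.c_[xd,[-xd[1],xd[0]]]
S=lambda u,v:((u-1.5)/4+180,(v-1.5)/4+140)
for p in[(210,375),(365,432),(388,378)]:print("foot s",(R.T@(ray(g,*S(*p),.020)[:2]-o)).round(4))
for p in [(262,172),(385,215)]:print("bar",(R.T@(ray(g,*S(*p),.224)[:2]-o)).round(4))
```

```text
foot s [-0.0796  0.0672]
foot s [-0.0653 -0.0618]
foot s [-0.0142 -0.0552]
bar [-0.0236  0.0496]
bar [-0.015 -0.042]
```

It tilted about 7° and did not slide. I'll continue along the arc.

>>> carry_out(
  steps=[0, 8, 0, 0, 0.44, 0, 8, 0, 0, 0.44, 0, 8, 0, 0, 0.44, 0, 8, 0.5, 0, 0.44, 0, 6, 0.5, 0, 0.44],
)

```text
clock: 4.25
position: [0.5325, -0.0071, 0.2292]
tcp_rot: [[-0.988, -0.156, -0.0], [-0.156, 0.988, 0.0], [0.0, 0.0, -1.0]]
force: [0.8, -0.6, -1.8]
width: 0.0236
finger_force: 0.2
```

>>> carry_out(
  steps=[0, 5, 1, 0, 0.44, 0, 5, 1, 0, 0.44, 0, 5, 1, 0, 0.44, 0, 5, 1, 0, 0.44, 0, 5, 1.5, 0, 0.44],
)

```text
clock: 4.75
position: [0.5287, 0.0171, 0.2237]
tcp_rot: [[-0.988, -0.155, -0.0], [-0.155, 0.988, 0.0], [0.0, 0.0, -1.0]]
force: [-0.6, -0.6, -0.5]
width: 0.0242
finger_force: 0.0
```

>>> carry_out(
  steps=[0, 6.5, 2, 0, 0.44, 0, 6.5, 2.5, 0, 0.44, 0, 6.5, 3, 0, 0.44, 0, 6.5, 3.5, 0, 0.44, 0, 6, 3.7, 0, 0.44],
)

```text
clock: 5.25
position: [0.5237, 0.0491, 0.2088]
tcp_rot: [[-0.988, -0.155, 0.0], [-0.155, 0.988, 0.0], [-0.0, 0.0, -1.0]]
force: [-0.3, 0.8, 0.2]
width: 0.0239
finger_force: 0.4
```

```bash
cat > snap.py <<'E'
import sys
from rig import get_state, grab_frame
import cv2,numpy as np
s=get_state();print(s["position"],s["force"],s["width"],s["finger_force"],s["clock"])
f=grab_frame("scene");z=f["pixels"][140:290,180:380,::-1]
cv2.imwrite(f"pics/{sys.argv[1]}.png",cv2.resize(z,(800,600),interpolation=3))
E
python3 snap.py d3
```

```text
[0.52373051 0.04906799 0.20881762] [-0.26155327  0.765094    0.20823182] 0.023916647870132417 0.4042106308043003 5.25
```

View pics/d3.png

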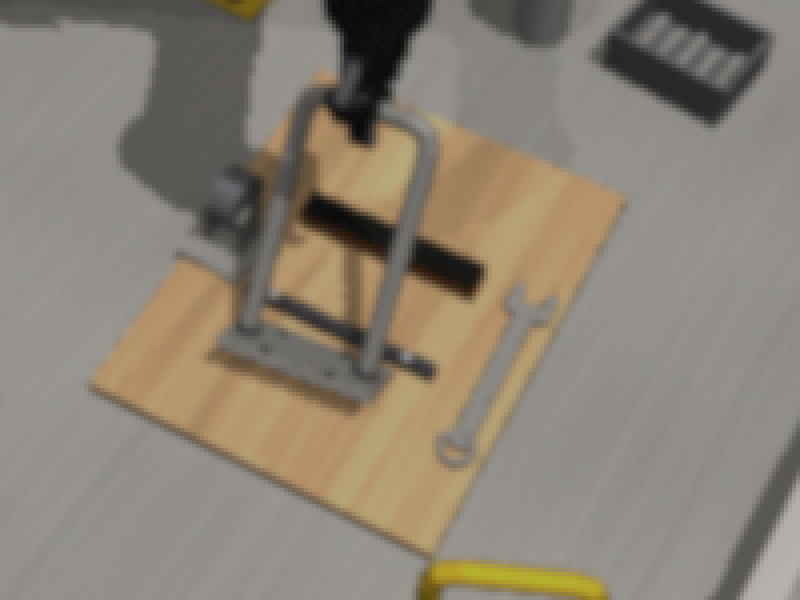

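The handle leans about 35° on the front finger, with its foot still where it was. I'll keep following the arc.

>>> carry_out(
  steps=[0, 6.5, 3.6, 0, 0.44, 0, 6.4, 3.8, 0, 0.44, 0, 6.3, 4, 0, 0.44, 0, 6.2, 4.1, 0, 0.44, 0, 6, 4.3, 0, 0.44],
)

```text
clock: 5.8
position: [0.5188, 0.08, 0.1888]
tcp_rot: [[-0.988, -0.155, -0.0], [-0.155, 0.988, 0.0], [0.0, 0.0, -1.0]]
force: [-0.4, 0.5, -0.6]
width: 0.0242
finger_force: 0.4
```

>>> carry_out(
  steps=[0, 6, 4.6, 0, 0.44, 0, 5.8, 4.8, 0, 0.44, 0, 5.6, 5, 0, 0.44, 0, 5.4, 5.2, 0, 0.44, 0, 5, 5.3, 0, 0.44],
)

```text
clock: 6.3
position: [0.5145, 0.1073, 0.1639]
tcp_rot: [[-0.988, -0.155, -0.0], [-0.155, 0.988, 0.0], [0.0, 0.0, -1.0]]
force: [0.0, 1.7, -0.5]
width: 0.0239
finger_force: 0.5
```

```bash
python3 snap.py d4
```

```text
[0.51454377 0.10734229 0.16390004] [ 0.00807959  1.74809201 -0.51612379] 0.02394249090120125 0.5327215790748596 6.3
```

View pics/d4.png

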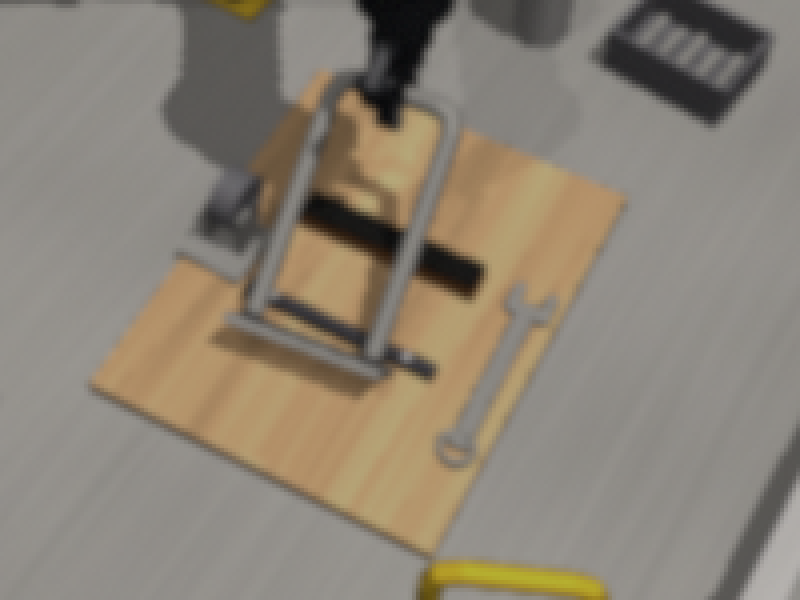

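It leans about 55° and is held by the front finger. Now slower.

>>> carry_out(
  steps=[0, 5, 5.5, 0, 0.44, 0, 4.8, 5.7, 0, 0.44, 0, 4.6, 5.8, 0, 0.44, 0, 4.4, 6, 0, 0.44, 0, 4.2, 6, 0, 0.44],
)

```text
clock: 6.85
position: [0.511, 0.1299, 0.1348]
tcp_rot: [[-0.988, -0.155, -0.0], [-0.155, 0.988, 0.0], [0.0, 0.0, -1.0]]
force: [-0.1, 1.5, -0.9]
width: 0.0241
finger_force: 0.7
```

>>> carry_out(
  steps=[0, 2.9, 4.4, 0, 0.44, 0, 2.7, 4.5, 0, 0.44, 0, 2.6, 4.6, 0, 0.44, 0, 2.5, 4.6, 0, 0.44, 0, 2.3, 4.6, 0, 0.44],
)

```text
clock: 7.35
position: [0.509, 0.1426, 0.1124]
tcp_rot: [[-0.988, -0.155, -0.0], [-0.155, 0.988, 0.0], [-0.0, 0.0, -1.0]]
force: [-1.2, 0.8, -0.6]
width: 0.0241
finger_force: 0.8
```

```bash
python3 snap.py d5
```

```text
[0.50902961 0.14259391 0.11235557] [-1.2493292   0.77075408 -0.56216763] 0.02406152700215321 0.838798563927412 7.35
```

View pics/d5.png

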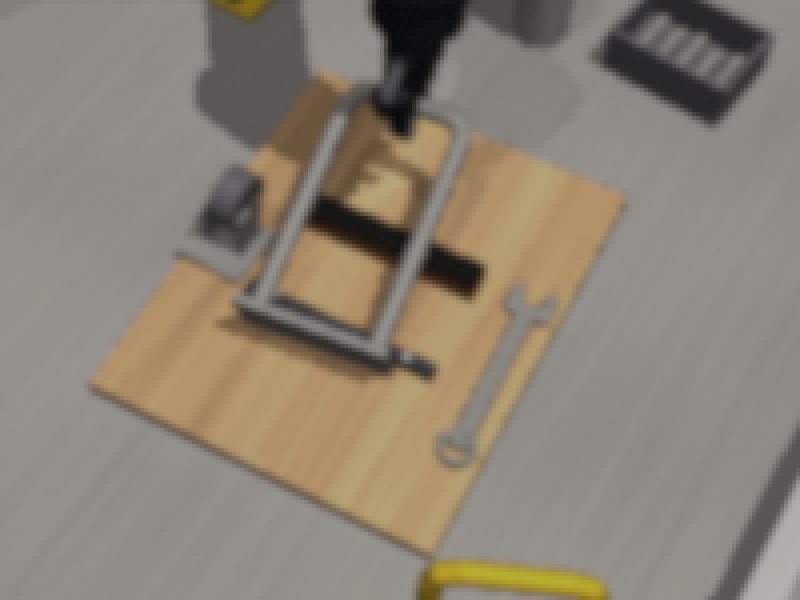

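It leans about 72°, still held, and the foot has barely moved. I'll continue gently.

>>> carry_out(
  steps=[0, 1.4, 2.8, 0, 0.44, 0, 1.3, 2.8, 0, 0.44, 0, 1.3, 2.8, 0, 0.44, 0, 1.2, 2.8, 0, 0.44, 0, 1.1, 2.8, 0, 0.44],
)

```text
clock: 7.9
position: [0.5081, 0.1488, 0.0985]
tcp_rot: [[-0.988, -0.155, 0.0], [-0.155, 0.988, 0.0], [-0.0, 0.0, -1.0]]
force: [-0.8, 2.1, -1.1]
width: 0.0242
finger_force: 1.0
```

>>> carry_out(
  steps=[0, 1.1, 2.8, 0, 0.44, 0, 1, 2.8, 0, 0.44, 0, 1, 2.8, 0, 0.44, 0, 0.9, 2.8, 0, 0.44, 0, 0.9, 2.8, 0, 0.44],
)

```text
clock: 8.4
position: [0.5073, 0.1537, 0.0845]
tcp_rot: [[-0.988, -0.155, 0.0], [-0.155, 0.988, 0.0], [-0.0, 0.0, -1.0]]
force: [-0.4, 2.7, -0.9]
width: 0.0238
finger_force: 1.4
```

>>> carry_out(
  steps=[0, 0.8, 2.5, 0, 0.44, 0, 0.8, 2.5, 0, 0.44, 0, 0.7, 2.5, 0, 0.44, 0, 0.7, 2.5, 0, 0.44, 0, 0.6, 2.5, 0, 0.44],
)

```text
clock: 8.9
position: [0.5067, 0.1571, 0.072]
tcp_rot: [[-0.988, -0.155, -0.0], [-0.155, 0.988, 0.0], [0.0, 0.0, -1.0]]
force: [-1.0, 1.6, -1.2]
width: 0.0239
finger_force: 1.2
```

```bash
cat > leg.py <<'E'
# estimate bar height by triangulating bright bar/leg? quick: print state only + save both
import sys
from rig import get_state, grab_frame
import numpy as np
s=get_state();print(s["position"],s["force"],s["width"],s["finger_force"],s["clock"])
for n in("scene","top"):np.savez(f"{n}{sys.argv[1]}.npz",**grab_frame(n))
E
python3 leg.py 6
```

```text
[0.50671503 0.15705889 0.07195247] [-0.96092852  1.60068961 -1.24299406] 0.02387773721647918 1.2371178343892097 8.9
```

The finger still carries the bar. Here are the last ~24 mm.

>>> carry_out(
  steps=[0, 0.5, 2.2, 0, 0.44, 0, 0.5, 2.2, 0, 0.44, 0, 0.4, 2.2, 0, 0.44, 0, 0.4, 2.2, 0, 0.44, 0, 0.4, 2.2, 0, 0.44],
)

```text
clock: 9.5
position: [0.5066, 0.1589, 0.0613]
tcp_rot: [[-0.988, -0.155, 0.0], [-0.155, 0.988, -0.001], [-0.0, -0.001, -1.0]]
force: [0.9, -0.1, -1.2]
width: 0.0237
finger_force: 0.0
```

>>> carry_out(
  steps=[0, 0.3, 2, 0, 0.44, 0, 0.3, 2, 0, 0.44, 0, 0.2, 2, 0, 0.44, 0, 0.2, 2, 0, 0.44, 0, 0.1, 2, 0, 0.44],
)

```text
clock: 10.0
position: [0.5062, 0.1603, 0.0511]
tcp_rot: [[-0.988, -0.155, -0.0], [-0.155, 0.988, 0.0], [0.0, 0.0, -1.0]]
force: [0.2, 0.2, 0.5]
width: 0.0241
finger_force: 0.0
```

>>> carry_out(
  steps=[0, 0, 2, 0, 0.44, 0, 0, 1.5, 0, 0.44, 0, 0, 0, 0, 0.44, 0, 0, 0, 0, 0.44, 0, 0, 0, 0, 0.44],
)

```text
clock: 10.5
position: [0.5063, 0.1603, 0.0478]
tcp_rot: [[-0.988, -0.155, 0.0], [-0.155, 0.988, 0.0], [-0.0, 0.0, -1.0]]
force: [0.8, 0.1, 0.6]
width: 0.0241
finger_force: 0.0
```

```bash
python3 leg.py 7
```

```text
[0.5063208  0.16031212 0.04783359] [0.84508645 0.13958115 0.59973499] 0.024096841271953745 0.0 10.5
```

The handle is down; the last force readings show the fingers unloaded. I'll back off upwards and use the open fingers, turned 90°, to push the plate square against the stop from behind.

>>> carry_out(
  steps=[0, -4, 0, 0, 0.3, 0, 0, 0, 0, 0.2, 0, 0, -20, 0, 0.2, 0, 0, -40, 0, -0.5, 0, 0, -50, 0, -1],
)

```text
clock: 11.1
position: [0.5057, 0.1556, 0.1569]
tcp_rot: [[-0.988, -0.155, -0.004], [-0.155, 0.988, -0.002], [0.004, -0.002, -1.0]]
force: [1.0, 0.4, -0.4]
width: 0.0623
finger_force: 0.0
```

```bash
python3 - <<'E'
from rig import get_state
s=get_state();print(s["position"],s["joint_positions"],s["force"])
E
python3 snap.py d6
```

```text
[0.50574141 0.15557306 0.15693265] [ 3.88712718e+01 -7.75352375e+00 -1.51801828e+01 -4.18216538e-02
 -8.28265610e+01 -1.19951840e+02] [ 0.95023017  0.41480339 -0.37393165]
[0.50574141 0.15557306 0.15693265] [ 0.95023017  0.41480339 -0.37393165] 0.06231771975275166 0.0 11.1
```

>>> carry_out(
  steps=[0, 0, 0, -0.147, -1, 0, 0, 0, -0.147, -1, 0, 0, 0, -0.147, -1, 0, 0, 0, -0.147, -1, 0, 0, 0, -0.147, -1],
)

```text
clock: 11.65
position: [0.5069, 0.1563, 0.1576]
tcp_rot: [[-0.624, -0.781, 0.0], [-0.781, 0.624, 0.0], [-0.0, 0.0, -1.0]]
force: [1.0, -0.7, 0.3]
width: 0.0855
finger_force: 0.0
```

>>> carry_out(
  steps=[0, 0, 0, -0.147, -1, 0, 0, 0, -0.147, -1, 0, 0, 0, -0.147, -1, 0, 0, 0, -0.147, -1, 0, 0, 0, -0.147, -1],
)

```text
clock: 12.15
position: [0.5069, 0.1563, 0.1576]
tcp_rot: [[0.061, -0.998, 0.0], [-0.998, -0.061, 0.0], [-0.0, -0.0, -1.0]]
force: [0.2, -0.4, -0.4]
width: 0.0854
finger_force: 0.0
```

```bash
python3 leg.py 8
python3 - <<'E'
from h import *
from rig import get_state
print(get_state()["tcp_rot"],get_state()["joint_positions"])
f=load("top8.npz")["pixels"][140:260,180:310,::-1];g=load("scene8.npz")["pixels"][170:290,200:330,::-1]
cv2.imwrite("pics/e1.png",np.vstack([cv2.resize(x,(500,300) if 0 else (433,400),interpolation=3)[100:400] if 0 else cv2.resize(x,(390,360),interpolation=3) for x in(f,g)]).reshape(720,390,3)[:600] if 0 else np.hstack([cv2.resize(x,(400,370),interpolation=3) for x in(f,g)]))
E
```

```text
[0.50690429 0.15628678 0.15760411] [ 0.22367929 -0.40175131 -0.4361802 ] 0.08535610609381059 0.0 12.15
[[ 5.61734865e-02 -9.98421020e-01  7.33217380e-05]
 [-9.98420999e-01 -5.61734687e-02  2.25881170e-04]
 [-2.21405772e-04 -8.58944957e-05 -9.99999972e-01]] [ 3.88731840e+01 -7.78964042e+00 -1.51507812e+01 -7.50131097e-03
 -8.26274662e+01 -3.56520239e+01]
```

>>> carry_out(
  steps=[34, -3, 0, 0, -1, 34, -3, 0, 0, -1, 34, -3, 0, 0, -1, 34, -3, 0, 0, -1, 34, -3, 0, 0, -1],
)

```text
clock: 12.75
position: [0.5313, -0.0139, 0.1578]
tcp_rot: [[0.051, -0.999, 0.001], [-0.999, -0.051, 0.0], [-0.0, -0.001, -1.0]]
force: [0.2, -0.0, 0.2]
width: 0.0858
finger_force: 0.0
```

>>> carry_out(
  steps=[34, -3, 0, 0, -1, 34, -3, 0, 0, -1, 34, -2, 0, 0, -1, 0, 0, 0, 0, -1, 0, 0, 0, 0, -1],
)

```text
clock: 13.25
position: [0.5447, -0.1147, 0.1574]
tcp_rot: [[0.05, -0.999, -0.0], [-0.999, -0.05, 0.0], [-0.0, 0.0, -1.0]]
force: [-0.2, 1.1, 0.4]
width: 0.0855
finger_force: 0.0
```

```bash
python3 leg.py 9
python3 - <<'E'
from h import *
f=load("top9.npz")["pixels"][140:260,180:310,::-1];g=load("scene9.npz")["pixels"][150:290,190:340,::-1]
cv2.imwrite("pics/e2.png",np.hstack([cv2.resize(x,(400,372),interpolation=3) for x in(f,g)]))
# intensity profile in scene along jig x at plate (z=.072 top edge) for y=0
S=load("scene9.npz");im=S["pixels"].astype(int)
xd=np.array([-.0577,.9983]);yd=np.array([-.9983,-.0577]);o=np.array([.547,-.0275])
for y in(-.045,-.03,.0,.03,.05):
    r=[]
    for x in np.arange(-.04,.02,.004):
        u,v=proj(S,[*(o+x*xd+y*yd),.072]);r.append(tuple(im[int(round(v)),int(round(u))])[::2])
    print(y,[f"{a}/{b}" for a,b in r])
E
```

```text
[ 0.54466648 -0.11469708  0.15736369] [-0.24331086  1.13779472  0.42629912] 0.0855340220368891 0.0 13.25
-0.045 ['63/60', '62/59', '62/59', '63/59', '62/59', '64/60', '95/91', '122/115', '134/127', '132/125', '134/127', '132/124', '134/127', '132/124', '133/126']
-0.03 ['57/52', '57/54', '50/47', '31/31', '24/25', '28/29', '28/29', '44/46', '35/37', '34/32', '52/36', '62/39', '101/62', '119/70', '144/84']
0.0 ['60/57', '60/57', '48/46', '26/26', '22/23', '48/47', '77/71', '110/90', '82/62', '59/42', '24/25', '22/23', '25/27', '35/38', '49/51']
0.03 ['62/58', '63/59', '63/59', '64/61', '55/53', '48/47', '25/26', '32/30', '29/28', '26/22', '15/15', '13/14', '17/20', '18/20', '20/22']
0.05 ['63/60', '63/59', '62/59', '71/68', '104/99', '97/93', '64/60', '21/21', '14/16', '15/17', '18/19', '18/19', '18/21', '17/19', '14/17']
```

The plate's underside edge is at about x = -15 to -28 mm, clear of the fingers' front at -75. I'll go down and push gently.

>>> carry_out(
  steps=[0, 0, 35, 0, -1, 0, 0, 35, 0, -1, 0, 0, 30, 0, -1, 0, 0, 14, 0, -1, 0, 0, 0, 0, -1],
)

```text
clock: 13.85
position: [0.5437, -0.1133, 0.0419]
tcp_rot: [[0.055, -0.998, -0.004], [-0.998, -0.055, -0.0], [-0.0, 0.004, -1.0]]
force: [-0.1, -0.8, 0.3]
width: 0.0854
finger_force: 0.0
```

>>> carry_out(
  steps=[-8, 0, 0, 0, -1, -8, 0, 0, 0, -1, -8, 0, 0, 0, -1, -6, 0, 0, 0, -1, -4, 0, 0, 0, -1],
)

```text
clock: 14.35
position: [0.5431, -0.0792, 0.0443]
tcp_rot: [[0.056, -0.998, 0.001], [-0.998, -0.056, 0.0], [-0.0, -0.001, -1.0]]
force: [-0.2, 0.5, -0.3]
width: 0.0857
finger_force: 0.0
```

>>> carry_out(
  steps=[-3, 0, 0, 0, -1, -3, 0, 0, 0, -1, -3, 0, 0, 0, -1, -3, 0, 0, 0, -1, -2, 0, 0, 0, -1],
)

```text
clock: 14.85
position: [0.5421, -0.0659, 0.0436]
tcp_rot: [[0.055, -0.998, -0.0], [-0.998, -0.055, 0.0], [-0.0, 0.0, -1.0]]
force: [-0.4, -0.4, 0.4]
width: 0.0853
finger_force: 0.0
```

>>> carry_out(
  steps=[-2, 0, 0, 0, -1, -2, 0, 0, 0, -1, -2, 0, 0, 0, -1, -2, 0, 0, 0, -1, -2, 0, 0, 0, -1],
)

```text
clock: 15.35
position: [0.5414, -0.0562, 0.0436]
tcp_rot: [[0.055, -0.998, -0.0], [-0.998, -0.055, -0.0], [0.0, 0.001, -1.0]]
force: [-1.4, -2.1, 0.7]
width: 0.0855
finger_force: 0.0
```

>>> carry_out(
  steps=[-1.5, 0, 0, 0, -1, -1.5, 0, 0, 0, -1, -1.5, 0, 0, 0, -1, -1.5, 0, 0, 0, -1, 0, 0, 0, 0, -1],
)

```text
clock: 15.85
position: [0.5413, -0.0498, 0.0437]
tcp_rot: [[0.055, -0.998, 0.0], [-0.998, -0.055, 0.0], [-0.0, -0.0, -1.0]]
force: [-0.8, -2.5, 0.3]
width: 0.0856
finger_force: 0.0
```

Sliding at about 2.5 N. I'll approach the stop in fine steps.

>>> carry_out(
  steps=[-1, 0, 0, 0, -1, -1, 0, 0, 0, -1, -1, 0, 0, 0, -1, 0, 0, 0, 0, -1, 0, 0, 0, 0, -1],
)

```text
clock: 16.35
position: [0.5412, -0.0469, 0.0437]
tcp_rot: [[0.055, -0.998, 0.0], [-0.998, -0.055, 0.0], [-0.0, -0.0, -1.0]]
force: [-0.4, -2.3, -0.4]
width: 0.0858
finger_force: 0.0
```

>>> carry_out(
  steps=[-1, 0, 0, 0, -1, -1, 0, 0, 0, -1, 0, 0, 0, 0, -1, 0, 0, 0, 0, -1, 0, 0, 0, 0, -1],
)

```text
clock: 16.85
position: [0.5411, -0.0464, 0.044]
tcp_rot: [[0.055, -0.998, 0.0], [-0.998, -0.055, -0.002], [0.002, 0.0, -1.0]]
force: [0.6, -8.7, 0.8]
width: 0.0854
finger_force: 0.0
```

Contact with the stop at the expected place (8.7 N). One more small press to square it, then I'll retreat.

>>> carry_out(
  steps=[-1, 0, 0, 0, -1, -0.5, 0, 0, 0, -1, 0, 0, 0, 0, -1, 0, 0, 0, 0, -1, 0, 0, 0, 0, -1],
)

```text
clock: 17.35
position: [0.541, -0.0461, 0.0444]
tcp_rot: [[0.054, -0.999, 0.0], [-0.999, -0.054, -0.004], [0.004, 0.0, -1.0]]
force: [1.8, -13.7, 0.1]
width: 0.0851
finger_force: 0.0
```

>>> carry_out(
  steps=[1.5, 0, 0, 0, -1, 2, 0, 0, 0, -1, 8, 0, 0, 0, -1, 25, 0, 0, 0, -1, 20, 0, -10, 0, -1],
)

```text
clock: 17.85
position: [0.5434, -0.1003, 0.0525]
tcp_rot: [[0.056, -0.998, -0.002], [-0.998, -0.056, 0.001], [-0.001, 0.002, -1.0]]
force: [0.2, -0.2, -0.5]
width: 0.0856
finger_force: 0.0
```

>>> carry_out(
  steps=[10, 0, -35, 0, -1, 20, 0, -45, 0, -1, 40, 0, -25, 0, -1, 48, 0, 0, 0, -1, 48, 0, 0, 0, -1],
)

```text
clock: 18.35
position: [0.5541, -0.2671, 0.1605]
tcp_rot: [[0.056, -0.998, 0.004], [-0.998, -0.056, 0.0], [-0.0, -0.004, -1.0]]
force: [0.9, 0.4, 0.1]
width: 0.0855
finger_force: 0.0
```

```bash
python3 leg.py A
python3 - <<'E'
from h import *
f=load("topA.npz")["pixels"][140:260,180:310,::-1];g=load("sceneA.npz")["pixels"][150:290,190:340,::-1]
cv2.imwrite("pics/e3.png",np.hstack([cv2.resize(x,(400,372),interpolation=3) for x in(f,g)]))
E
```

```text
[ 0.55406976 -0.26711341  0.16050066] [0.92070775 0.35706073 0.11548805] 0.0854827328175043 0.0 18.35
```

View pics/e3.png

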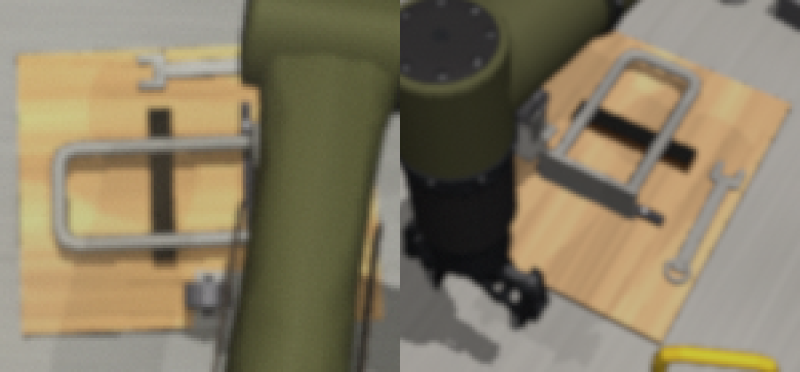

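The handle lies across the rest. In the left half its upper leg runs (75,152)–(245,143), parallel to the board edge (18,57)–(245,45), so it is square. In the right half the plate lines up with the stop along (545,165)–(655,215), and the caster and wrench look undisturbed.

```bash
python3 -c "
from rig import job_done
print(job_done())"
```

```text
the job is handed in; nothing more can be done
None
```

I tipped the handle over the stop, eased it down onto the rubber-faced rest and pressed its foot plate against the stop strip with about 14 N. In the last picture it lies square on its own, with the caster and wrench undisturbed; I handed the job in after about 18 s, and no verdict came back.

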